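Tip the deep carton off the kitchen shelf and stand it on the scale

ROBOT

A 6-joint arm with a two-finger parallel gripper is mounted at the origin on the work surface. World frame = base frame: x ahead of the robot, y to its left, z up, the work surface at z = 0. Lengths are in m, angles in rad, forces in N, time in s.
With the tool pointing down it reaches from about 0.275 to 1 m from the base axis. Payload 8.4 kg.
Tool frame: the origin (TCP) lies on the centre line of the jaws, within the pads' length; the fingertips stand 17 mm ahead of it and the grasp point (between the pads) lies 2 mm behind it (manip.tip_extent is the distance from the TCP to the fingertips, in m); y points along the fingers, x is the direction in which the jaws open and shut, and the axes are right-handed (so a half turn about y gives the same grasp; the last joint's range is limited). The gripper opens to 85 mm and grips with 20 to 120 N. Pads are 22 mm wide; open, the fingers measure 114 mm over their backs; the gripper's body (76 mm by 85 mm) begins 54 mm behind the grasp point. The pads swing forward as they close: fully open they stand 13 mm farther back than shut.
Start: joints at [1.201, 0.353, 1.633, -0, 1.155, -0.002], TCP at [0.225, 0.583, 0.248] pointing down, gripper open.
Joint ranges: [-2.63, 2.63], [-0.92, 2.1], [0.06, 2.66], [-1.3, 4.44], [0, 2.69], [-3.02, 3.02]. Speed limits (rad/s): [2.22, 2.22, 2.79, 3.14, 3.14, 3.14].

INTERFACE

Orientations are given as [roll, pitch, yaw] about the fixed x, y, z axes, in that order (R = Rz(yaw) Ry(pitch) Rx(roll)).
In Python, from bench import sensors, vision, workorder, manip gives the robot as it stands.
- The arm moves only by the tool jog_arm, never from a script. Its argument "deltas" is a list of rows, each a list of 6 numbers: the shift along the world's x, y, z in m, then the turn, a rotation vector about the world's x, y, z in degrees. A call has 1 to 20 rows; each row is the pose to reach, as a shift and turn from the pose commanded when the call began; what a row does not reach only later rows make up. A row lasts 1/10 s, in which the tool goes at most 50 mm and 8.59 degrees, less where a joint would pass 70% of its speed; a pose out of reach is approached as far as the arm can. A call with a gripper value outside its range is refused whole. "claw" is the closure, from 0 (fully open) to 1 (shut), set as the call begins (left out, the last holds). The fingers move at their own pace and stop on an object; the grip force is fixed at half the most. Time passes only in rows, so rows that repeat a pose let the fingers close. It gives the time, the measured TCP pose, the force and the opening at its end, in the units of the state.
- sensors.get_obs(): the state, without advancing time (a new reading comes with each control period).
- vision.capture(name): name is "side" or "top" or "wrist"; returns the picture (480x640x3 uint8, red, green, blue); there is no depth.
- vision.camera_info(name): a dict with "vertical_fov" (degrees; the focal length in pixels is half the picture's height over the tangent of half this angle, whatever the lens; pixels are square), "cx", "cy" (the principal point, pixels), "distortion" ([k1, k2, p1, p2, k3] as OpenCV has them; the pictures are not rectified), "view" (4x4, takes a point from world to camera coordinates); the wrist camera has in their place "mount" (4x4, takes a point from camera to tool coordinates, whose origin is the TCP and whose axes are the tool frame's). Camera axes: x right, y up, looking along -z (the intrinsics and any distortion apply to the point x, -y, -z); pixel columns grow to the right and rows downward; lengths in m; the calibration is good to about 2 mm. A picture is of the moment at which its call begins: read the wrist's pose just before it. camera_info takes no time and is no camera call.
- workorder.finish_job(): hands the job in, once; it reports no verdict.
The state is a dict: "time": time; "joint_pos": joint angles; "joint_vel": joint speeds; "effort": joint torques, N m; "ee_pos": TCP position; "orientation": TCP orientation; "wrist_force": force on the tool from outside, world axes, zero at the start; "moment": the same for the moment, N m; "finger_gap": finger opening in m.
Only numpy, scipy, OpenCV 4.12 (cv2) and the standard library are available. Lean on these libraries where they do the work, as an engineer would, in place of code of your own. Each camera call takes 0.05 s, during which the arm holds its last target.

TASK

Four upright cartons stand tightly side by side in the low steel rack; take the deepest one, whose back sticks out behind the others. Tip it towards the front of the rack by its top until it leans at rest on the rack's front bar, then grip it, lift it out and stand it upright, same end up, gently on the middle of the scale's steel platform, and let go. The other three cartons must stay standing in their places in the rack, and the mug and the jar must not be knocked over or pushed away.

Things in the scene. Friction and masses are not known exactly. Their poses are not given: they have to be found in the camera images.
- rack: Low open-topped sheet-steel rack, blue floor, fixed. Origin: on the counter (z = 0) under the middle of the inner face of its front lip. x points from its front (robot side) to its back, y along the row, z up. Floor top at z = 20 mm; lip at x = -4 to 0, top z = 30; rear wall inner face x = 135, top z = 65; end plates at y = +-111 to 115, x = 0 to 135, top z = 145. Nothing above.
- rest_bar (a point): Middle of the axis of the rack's front bar: steel, 12 mm diameter, 230 mm along rack y, at rack x = -60 mm, z = 93 mm, on flat uprights at its two ends (y = +-113). A carton tipped over the lip comes to rest with its spine against this bar, leaning about 40 degrees.
- carton: The carton to fetch: cardboard, 92 mm deep (x), 50 wide (y), 190 high (z), 0.3 to 0.55 kg. Origin: middle of the lower edge of its spine (front face); x from spine to back, z up. Starts upright on the rack floor, square to the rack, spine 2 mm behind the lip, at rack y = -81, -27, 27 or 81 mm. Gaps of 4 to 5 mm at its sides, 41 mm free behind. Pivots on its lower spine edge; balances at 26 degrees.
- carton_foot (a point): Centre of the carton's underside (46 mm behind the origin along its x).
- small_a: Neighbour carton, also 50 mm wide and 190 mm high but only 66 mm deep, so its back stands 26 mm farther forward. Same kind of origin and axes; spine also 2 mm behind the lip, in one of the other three places. Leave it standing.
- small_b: As small_a, in another place.
- small_c: As small_a, in another place.
- scale: Flat white kitchen scale, fixed: 220 (x) x 200 (y) mm, 44 mm high, dark blank display on its -x side. Origin: centre of its underside.
- scale_top (a point): Centre of the top face of the scale's square steel platform, 200 x 200 mm, 44 mm above the counter; z up.
- mug: White mug, 80 mm diameter, 95 mm high, standing on the counter between rack and scale, handle pointing away from the robot (+x side), 30 mm; origin at the centre of its underside. Not to be disturbed.
- jar: Glass jar with a white lid, 80 mm diameter, 130 mm high, standing on the counter beside the rack (left, +y side); origin at the centre of its underside. Not to be disturbed.

How it is judged:
By the outcome, as a careful person would: the job done as asked, in the order asked, and still so for the second after the job is handed in, with the robot touching nothing.
It also fails if it takes over 64 s, if anything falls off the work surface, if the arm or the gripper's body presses on something with over 40 N, if the wrist force passes 120 N, or if a joint passes its speed limit or range.

## Working session

There is one attempt and no reset: what is moved stays moved. The work goes in short steps, Python scripts to look and compute and a tool call to move; the robot and the scene stay as the last step left them, time stands still between calls to the robot, and variables do not carry over. Pictures are saved under pics/ and viewed, and the job is handed in when it is done.

Besides the shell and the picture viewer there is one more tool, called after "Emit:" as name(argument=value, ...) on one line, values as JSON. jog_arm: Moves the arm, as the interface text tells. Its arguments: {"type":"object","properties":{"deltas":{"type":"array"},"claw":{"type":"number"}},"required":["deltas"]}

```bash
ls; mkdir -p pics; python3 - <<'E'
from bench import sensors, vision, manip
import cv2,json
print(sensors.get_obs()); print(manip.tip_extent)
for n in ("side","top","wrist"):
    im=vision.capture(n); cv2.imwrite(f"pics/{n}0.png",im[:,:,::-1]); print(n,vision.camera_info(n))
E
```

```text
pics
{'time': 0.0, 'joint_pos': array([ 1.20059959e+00,  3.53653099e-01,  1.63414101e+00, -1.75441009e-05,
        1.15519794e+00, -2.41564046e-03]), 'joint_vel': array([ 3.67565024e-04, -4.45768169e-04, -8.12236475e-05,  1.45078619e-04,
        8.76535715e-04, -3.40595250e-04]), 'effort': array([-1.21854133e-03, -6.05228233e+01, -3.42068875e+01,  8.03484068e-05,
        9.13031196e-03,  2.30349968e-06]), 'ee_pos': array([0.2245651 , 0.58277403, 0.24755563]), 'orientation': array([-1.57080899e+00,  1.39943040e-03,  1.20302231e+00]), 'wrist_force': array([-0.41041966,  0.51759733,  0.59749362]), 'moment': array([ 0.02868303, -0.01771801, -0.00830688]), 'finger_gap': 0.08525935275481254}
0.017
side {'vertical_fov': 47.62287310708477, 'cx': 323.31640662794507, 'cy': 240.16278775545834, 'distortion': array([-0.12203718,  0.        ,  0.        ,  0.        ,  0.        ]), 'view': array([[ 0.77793576, -0.62805118,  0.01917464, -0.41045533],
       [ 0.41352733,  0.53471468,  0.73693647, -0.32655065],
       [-0.47308678, -0.56536   ,  0.67569   , -1.00164415],
       [ 0.        ,  0.   
[... 296 characters left out ...]
206,  0.02479397,  0.10006374, -0.56392477],
       [-0.10038427,  0.01203603,  0.99487594, -1.4157937 ],
       [ 0.        ,  0.        ,  0.        ,  1.        ]])}
wrist {'vertical_fov': 61.87530341561425, 'cx': 315.7115006295581, 'cy': 242.02304335239984, 'distortion': array([-0.05405138,  0.        ,  0.        ,  0.        ,  0.        ]), 'mount': array([[ 9.99999598e-01,  8.89010912e-04, -1.19908390e-04,
        -4.62542985e-04],
       [-4.04221181e-04,  3.27233761e-01, -9.44943333e-01,
        -1.25560544e-01],
       [-8.00826860e-04,  9.44943001e-01,  3.27233989e-01,
         8.39441622e-02],
       [ 0.00000000e+00,  0.00000000e+00,  0.00000000e+00,
         1.00000000e+00]])}
```

View pics/side0.png

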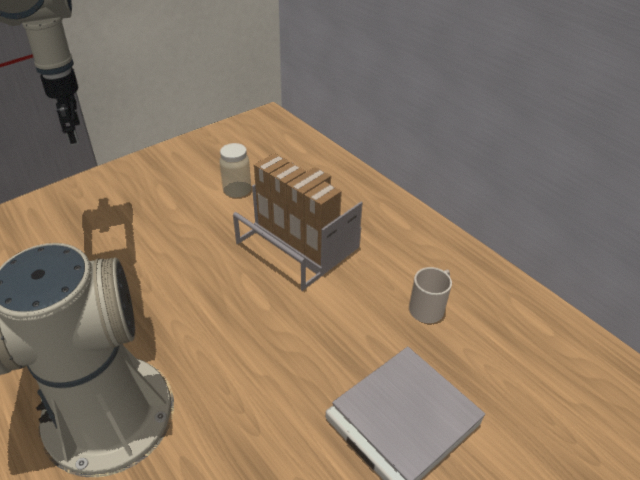

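View pics/top0.png

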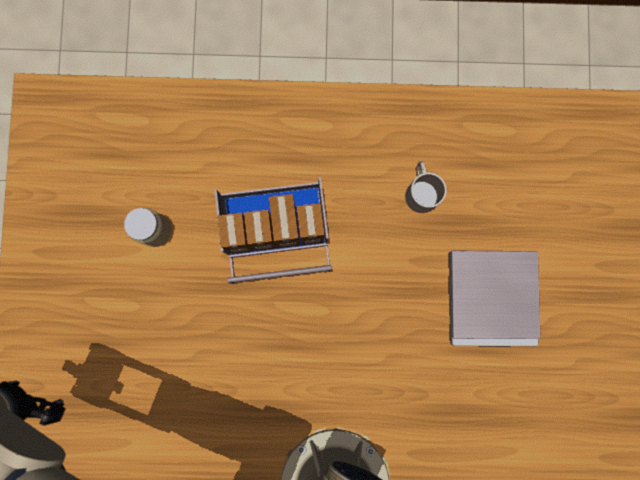

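View pics/wrist0.png

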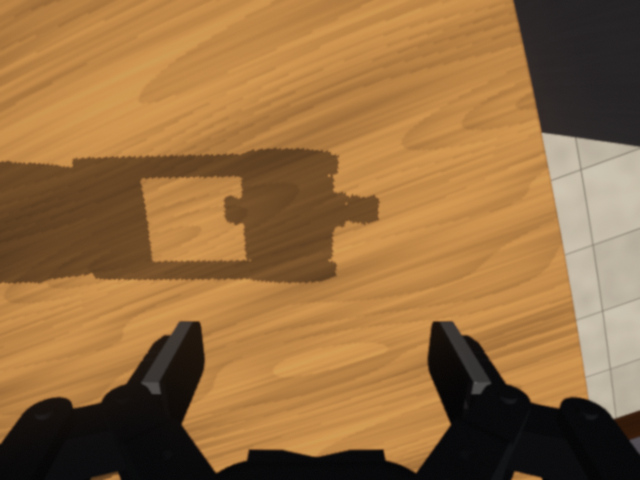

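The deepest carton is third from the left, at about (283,218) in the top view. That puts it at rack y = -27. I'll enlarge to measure.

```bash
python3 - <<'E'
import cv2
t=cv2.imread("pics/top0.png"); s=cv2.imread("pics/side0.png")
cv2.imwrite("pics/t1.png",cv2.resize(t[170:295,205:345],None,fx=5,fy=5,interpolation=cv2.INTER_CUBIC)[:600])
cv2.imwrite("pics/s1.png",cv2.resize(s[140:290,215:375],None,fx=4,fy=4,interpolation=cv2.INTER_CUBIC))
cv2.imwrite("pics/t2.png",cv2.resize(t[150:360,400:560],None,fx=2.8,fy=2.8,interpolation=cv2.INTER_CUBIC))
E
```

```text
(no output)
```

View pics/t1.png

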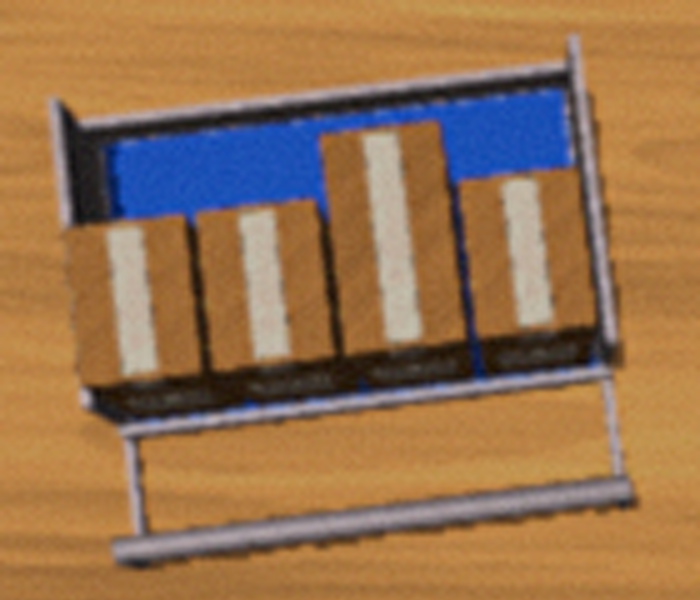

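View pics/s1.png

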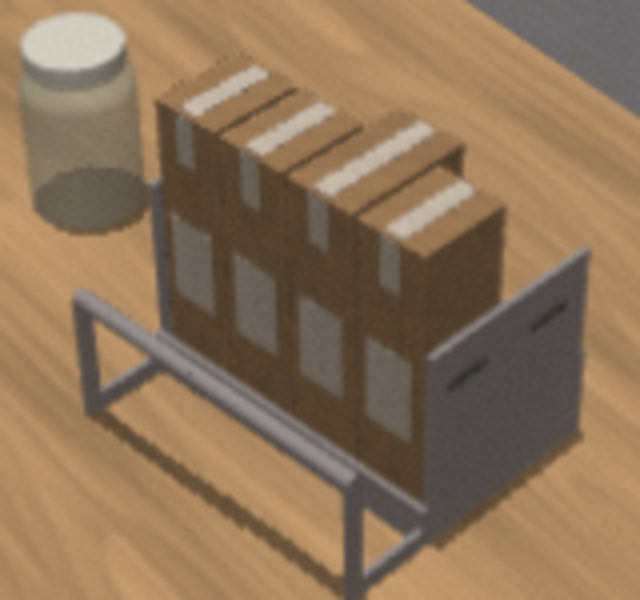

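View pics/t2.png

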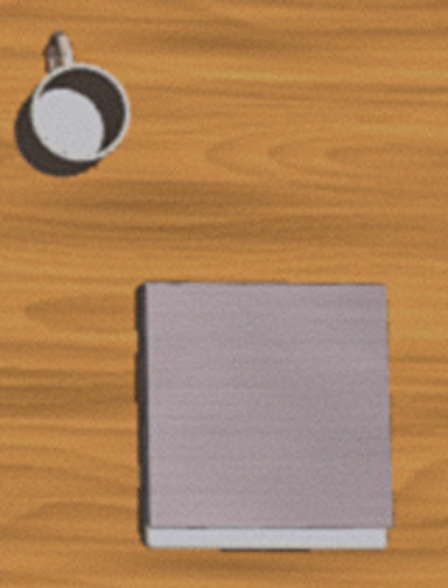

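```bash
cat > h.py <<'E'
import numpy as np, cv2
from bench import vision
from scipy.optimize import least_squares
from scipy.spatial.transform import Rotation as R
def cam(n):
    c=vision.camera_info(n); f=240/np.tan(np.radians(c['vertical_fov'])/2)
    return np.array([[f,0,c['cx']],[0,f,c['cy']],[0,0,1]]),np.array(c['distortion']),c
def proj(n,P,view=None):
    K,d,c=cam(n); V=c['view'] if view is None else view
    P=np.atleast_2d(P); q=P@V[:3,:3].T+V[:3,3]; q=q*[1,-1,-1]
    return cv2.projectPoints(q.reshape(-1,1,3),np.zeros(3),np.zeros(3),K,d)[0].reshape(-1,2)
def ray(n,uv,view=None):
    K,d,c=cam(n);V=c['view'] if view is None else view
    p=cv2.undistortPoints(np.array(uv,float).reshape(-1,1,2),K,d).reshape(-1,2)
    D=np.c_[p[:,0],-p[:,1],-np.ones(len(p))]@V[:3,:3]
    return -V[:3,:3].T@V[:3,3],D
def onz(n,uv,z,view=None):
    o,D=ray(n,uv,view); return o+D*((z-o[2])/D[:,2])[:,None]
def planar(obs,x0):
    # obs: (cam,u,v,x,y,z mm)
    def res(p):
        c,s=np.cos(p[2]),np.sin(p[2]);r=[]
        for n,u,v,x,y,z in obs:
            x,y,z=x/1e3,y/1e3,z/1e3
            r.append(proj(n,[p[0]+c*x-s*y,p[1]+s*x+c*y,z])[0]-[u,v])
        return np.array(r).ravel()
    return least_squares(res,x0,loss='soft_l1',f_scale=1.5),res
E
cat > fit.py <<'E'
from h import *
T=lambda u,v,*p:("top",u/5+205-.4,v/5+170-.4,*p); S=lambda u,v,*p:("side",u/4+215-.4,v/4+140-.4,*p)
obs=[T(115,550,-60,115,93),T(632,490,-60,-115,93),T(55,102,135,113,145),T(574,38,135,-113,145),
T(320,133,94,-2,210),T(441,122,94,-52,210),T(341,357,2,-2,210),T(466,342,2,-52,210),T(66,228,68,106,210),T(83,385,2,106,210),T(577,168,68,-106,210),T(594,328,2,-106,210),
S(78,297,-60,115,93),S(355,480,-60,-115,93),S(430,357,0,-115,145),S(588,252,135,-115,145),S(158,102,2,106,210),S(428,255,2,-106,210),S(503,208,68,-106,210),S(463,148,94,-52,210)]
for sel in ("top","side",None):
    o=[a for a in obs if sel in(None,a[0])]
    r,f=planar(o,[.55,.15,.1]); print(sel,r.x)
print(f(r.x).reshape(-1,2).round(1).tolist())
U=lambda u,v:(u/2.8+400-.3,v/2.8+150-.3)
print("scale top",onz("top",[U(145,283),U(386,283),U(147,527),U(391,527)],.044))
print("scale side",onz("side",[(407,350),(483,415)],.044))
print("mug",onz("top",[U(79,112)],.095), onz("side",[(432,284)],.095)); print("jar",onz("top",[(140.5,222.5)],.130),onz("side",[(233.5,152)],.13))
E
python3 fit.py
```

```text
top [0.5307207  0.14486447 0.14291924]
side [0.52933279 0.14425741 0.14475451]
None [0.53043755 0.14487113 0.1428177 ]
[[-0.4, 0.5], [-0.3, 0.1], [-0.3, -0.9], [0.2, -0.1], [-0.1, 0.5], [-0.0, -0.1], [0.7, 0.2], [0.2, 0.3], [-0.6, 0.1], [-0.7, 0.8], [0.5, 0.1], [0.9, -0.0], [0.5, -0.4], [-0.1, 1.0], [0.4, 0.7], [0.7, -0.8], [-0.8, -1.4], [-1.0, 0.6], [1.0, -1.3], [0.7, -1.6]]
scale top [[ 0.53577447 -0.25665252  0.044     ]
 [ 0.54068336 -0.45606957  0.044     ]
 [ 0.33704597 -0.25874203  0.044     ]
 [ 0.34157588 -0.45781826  0.044     ]]
scale side [[ 0.5263211  -0.26481942  0.044     ]
 [ 0.53177104 -0.45616836  0.044     ]]
mug [[ 0.66774185 -0.1918529   0.095     ]] [[ 0.65683099 -0.20026808  0.095     ]]
jar [[0.57335104 0.43667184 0.13      ]] [[0.56597062 0.42833506 0.13      ]]
```

Emit:
jog_arm(deltas=[[0.01, -0.011, 0.01, 0, 0, 1], [0.03, -0.032, 0.02, 0, 0, 2.5], [0.055, -0.058, 0.03, 0, 0, 4.5], [0.08, -0.085, 0.04, 0, 0, 6.5], [0.107, -0.113, 0.05, 0, 0, 8.5], [0.134, -0.142, 0.06, 0, 0, 10.5], [0.161, -0.17, 0.07, 0, 0, 12.5], [0.188, -0.199, 0.07, 0, 0, 14.5], [0.215, -0.228, 0.07, 0, 0, 16.5], [0.242, -0.256, 0.07, 0, 0, 18.5], [0.269, -0.285, 0.07, 0, 0, 20.5], [0.296, -0.313, 0.07, 0, 0, 22.5], [0.323, -0.342, 0.07, 0, 0, 24.5], [0.35, -0.37, 0.07, 0, 0, 26.5], [0.375, -0.397, 0.07, 0, 0, 28], [0.396, -0.42, 0.07, 0, 0, 29], [0.412, -0.437, 0.07, 0, 0, 29.26], [0.421, -0.446, 0.07, 0, 0, 29.26], [0.4236, -0.4483, 0.07, 0, 0, 29.26], [0.4236, -0.4483, 0.07, 0, 0, 29.26]], claw=1)

```text
time: 2.15
ee_pos: [0.6481, 0.1352, 0.318]
orientation: [-1.57, -0.0, 1.713]
wrist_force: [-0.3, 0.6, 0.6]
finger_gap: 0.0
```

```bash
cat >> h.py <<'E'
RX,RY,RYAW=0.5304,0.1449,0.1428
def r2w(p): c,s=np.cos(RYAW),np.sin(RYAW); p=np.array(p,float); return np.array([RX+c*p[0]-s*p[1],RY+s*p[0]+c*p[1],p[2]])
def w2r(p): c,s=np.cos(RYAW),np.sin(RYAW); dx,dy=p[0]-RX,p[1]-RY; return np.array([c*dx+s*dy,-s*dx+c*dy,p[2]])
def snap(names,tag):
    for n in names: cv2.imwrite(f"pics/{n}_{tag}.png",vision.capture(n)[:,:,::-1])
def st():
    from bench import sensors
    o=sensors.get_obs(); print(o['time'],'pos',o['ee_pos'].round(4),'rack',(w2r(o['ee_pos'])*1e3).round(1),'rpy',np.degrees(o['orientation']).round(2),'F',o['wrist_force'].round(1),'gap',round(o['finger_gap'],4),'q',o['joint_pos'].round(2)); return o
def wview(o):
    M=cam("wrist")[2]['mount']; T=np.eye(4); T[:3,:3]=R.from_euler('xyz',o['orientation']).as_matrix(); T[:3,3]=o['ee_pos']
    return np.linalg.inv(T@M)
E
python3 - <<'E'
from h import *
o=st(); snap(["wrist"],"1")
V=wview(o)
for n,p in dict(bl=(94,-2,210),br=(94,-52,210),fl=(2,-2,210),fr=(2,-52,210),nl=(68,2,210),nr=(68,-56,210)).items(): print(n,proj("wrist",r2w(np.array(p)/1e3),V).round(1))
E
```

```text
2.15 pos [0.6481 0.1352 0.318 ] rack [115.1 -26.4 318. ] rpy [-8.996e+01 -2.000e-02  9.817e+01] F [-0.3  0.6  0.6] gap 0.0 q [ 0.2   0.36  1.47  0.    1.31 -1.51]
bl [[357.1 214.2]]
br [[274.2 214.3]]
fl [[362.2  48.2]]
fr [[268.7  48.3]]
nl [[365.3 171.1]]
nr [[265.9 171.2]]
```

View pics/wrist_1.png

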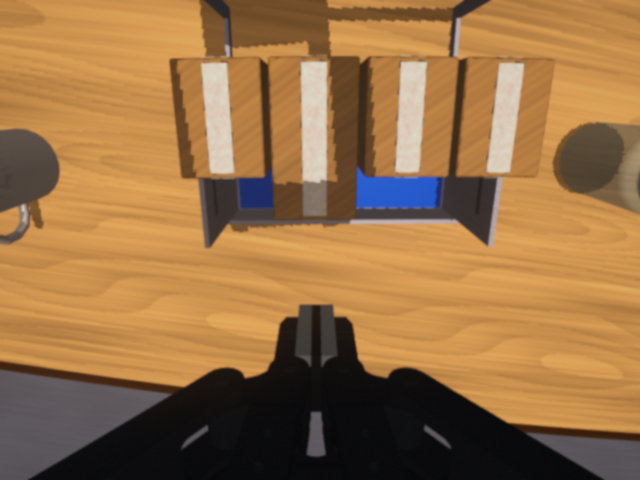

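```bash
python3 - <<'E'
from h import *
yr=np.array([-.1423,.9898,0])
def tcp(th,a,b,y=-27):
    t=np.radians(th); x0=max(2-2*min(th,3)/3,10*np.tan(t)) ; u=np.array([-np.sin(t),np.cos(t)]); v=np.array([np.cos(t),np.sin(t)])
    p=np.array([x0,20])+a*u+b*v
    return np.array([p[0],y,p[1]])/1e3
p0=r2w((.115,-.0264,.203))
for th in list(range(0,37,2)):
    w=r2w(tcp(th,183,103,-26.6)); print(th,(w-p0).round(4),(-th*yr).round(2))
E
```

```text
0 [-0.0099 -0.0016  0.    ] [-0.  0.  0.]
2 [-0.0176 -0.0027  0.0035] [ 0.28 -1.98 -0.  ]
4 [-0.024  -0.0037  0.0067] [ 0.57 -3.96 -0.  ]
6 [-0.0303 -0.0046  0.0098] [ 0.85 -5.94 -0.  ]
8 [-0.0367 -0.0055  0.0126] [ 1.14 -7.92 -0.  ]
10 [-0.0431 -0.0064  0.0151] [ 1.42 -9.9  -0.  ]
12 [-0.0496 -0.0073  0.0174] [  1.71 -11.88  -0.  ]
14 [-0.0562 -0.0083  0.0195] [  1.99 -13.86  -0.  ]
16 [-0.0629 -0.0092  0.0213] [  2.28 -15.84  -0.  ]
18 [-0.0696 -0.0102  0.0229] [  2.56 -17.82  -0.  ]
20 [-0.0763 -0.0112  0.0242] [  2.85 -19.8   -0.  ]
22 [-0.0831 -0.0122  0.0253] [  3.13 -21.78  -0.  ]
24 [-0.0899 -0.0131  0.0261] [  3.42 -23.76  -0.  ]
26 [-0.0967 -0.0141  0.0266] [  3.7  -25.73  -0.  ]
28 [-0.1036 -0.0151  0.0269] [  3.98 -27.71  -0.  ]
30 [-0.1104 -0.0161  0.027 ] [  4.27 -29.69  -0.  ]
32 [-0.1171 -0.017   0.0268] [  4.55 -31.67  -0.  ]
34 [-0.1239 -0.018   0.0263] [  4.84 -33.65  -0.  ]
36 [-0.1306 -0.019   0.0256] [  5.12 -35.63  -0.  ]
```

Emit:
jog_arm(deltas=[[0, 0, -0.015, 0, 0, 0], [0, 0, -0.04, 0, 0, 0], [0, 0, -0.07, 0, 0, 0], [0, 0, -0.095, 0, 0, 0], [0, 0, -0.11, 0, 0, 0], [0, 0, -0.115, 0, 0, 0], [0, 0, -0.115, 0, 0, 0]])

```text
time: 2.9
ee_pos: [0.648, 0.1352, 0.2028]
orientation: [-1.57, 0.0, 1.714]
wrist_force: [-0.2, 0.4, -0.1]
finger_gap: 0.0001
```

```bash
python3 - <<'E'
from h import *
st(); snap(["side"],"2")
I=cv2.imread("pics/side_2.png"); cv2.imwrite("pics/s2.png",cv2.resize(I[60:290,215:415],None,fx=2.6,fy=2.6,interpolation=cv2.INTER_CUBIC))
E
```

```text
2.9 pos [0.648  0.1352 0.2028] rack [115.  -26.3 202.8] rpy [-89.95   0.    98.21] F [-0.2  0.4 -0.1] gap 0.0001 q [ 0.2   0.45  1.59  0.    1.1  -1.51]
```

View pics/s2.png

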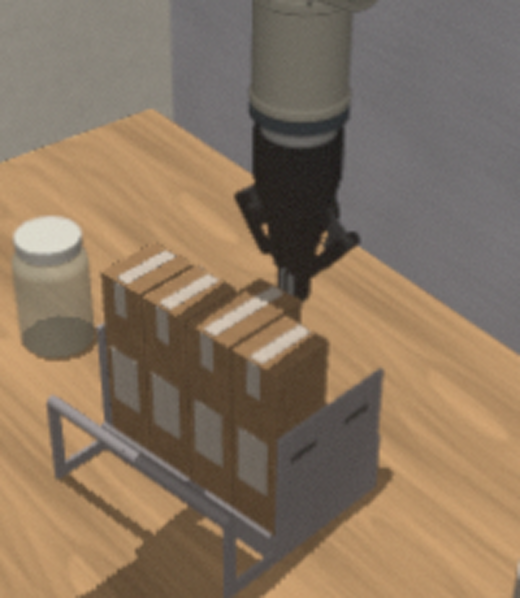

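The closed fingers are behind the third carton at about (290,290) in the crop, with nothing touching yet. Next I start tipping, following the carton's rotation.

Emit:
jog_arm(deltas=[[-0.005, -0.0008, 0, 0, 0, 0], [-0.0099, -0.0016, 0, 0, 0, 0], [-0.014, -0.0022, 0.0018, 0.14, -1, 0], [-0.0176, -0.0027, 0.0035, 0.28, -1.98, 0], [-0.021, -0.0032, 0.0051, 0.42, -2.97, 0], [-0.024, -0.0037, 0.0067, 0.57, -3.96, 0], [-0.0271, -0.0042, 0.0083, 0.71, -4.95, 0], [-0.0303, -0.0046, 0.0098, 0.85, -5.94, 0], [-0.0335, -0.005, 0.0112, 1, -6.93, 0], [-0.0367, -0.0055, 0.0126, 1.14, -7.92, 0], [-0.0399, -0.006, 0.0138, 1.28, -8.91, 0], [-0.0431, -0.0064, 0.0151, 1.42, -9.9, 0], [-0.0431, -0.0064, 0.0151, 1.42, -9.9, 0]])

```text
time: 4.25
ee_pos: [0.6043, 0.1284, 0.2184]
orientation: [-1.746, 0.0, 1.714]
wrist_force: [1.1, -0.5, -1.0]
finger_gap: -0.0
```

```bash
python3 - <<'E'
from h import *
st(); snap(["side"],"3")
I=cv2.imread("pics/side_3.png"); cv2.imwrite("pics/s3.png",cv2.resize(I[60:290,215:415],None,fx=2.6,fy=2.6,interpolation=cv2.INTER_CUBIC))
E
```

```text
4.25 pos [0.6043 0.1284 0.2184] rack [ 70.8 -26.9 218.4] rpy [-100.01    0.     98.19] F [ 1.1 -0.5 -1. ] gap -0.0 q [ 0.21  0.29  1.81 -0.02  0.87 -1.49]
```

View pics/s3.png

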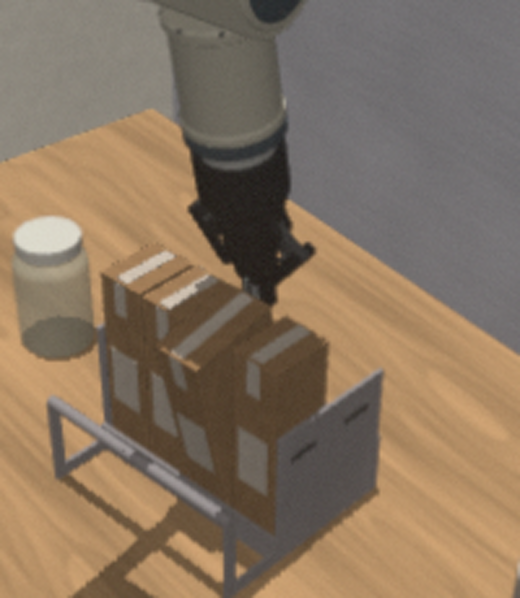

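Emit:
jog_arm(deltas=[[-0.0032, -0.0004, 0.0012, 0.14, -0.99, 0], [-0.0065, -0.0009, 0.0023, 0.28, -1.98, 0], [-0.0098, -0.0014, 0.0034, 0.43, -2.97, 0], [-0.0131, -0.0019, 0.0044, 0.57, -3.96, 0], [-0.0165, -0.0023, 0.0053, 0.71, -4.95, 0], [-0.0198, -0.0028, 0.0062, 0.86, -5.94, 0], [-0.0231, -0.0033, 0.007, 1, -6.93, 0], [-0.0265, -0.0038, 0.0078, 1.14, -7.92, 0], [-0.0298, -0.0043, 0.0085, 1.28, -8.91, 0], [-0.0332, -0.0048, 0.0091, 1.43, -9.9, 0], [-0.0366, -0.0053, 0.0097, 1.57, -10.89, 0], [-0.04, -0.0058, 0.0102, 1.71, -11.88, 0], [-0.0434, -0.0062, 0.0106, 1.85, -12.87, 0], [-0.0468, -0.0067, 0.011, 2, -13.86, 0], [-0.0502, -0.0072, 0.0113, 2.14, -14.85, 0], [-0.0536, -0.0077, 0.0115, 2.28, -15.83, 0], [-0.057, -0.0082, 0.0117, 2.42, -16.82, 0], [-0.0605, -0.0087, 0.0118, 2.56, -17.81, 0], [-0.0605, -0.0087, 0.0118, 2.56, -17.81, 0], [-0.0605, -0.0087, 0.0118, 2.56, -17.81, 0]])

```text
time: 6.3
ee_pos: [0.5447, 0.1198, 0.2303]
orientation: [-2.06, 0.0, 1.714]
wrist_force: [-0.2, 0.5, -0.7]
finger_gap: -0.0001
```

```bash
python3 - <<'E'
from h import *
st(); snap(["side"],"4")
I=cv2.imread("pics/side_4.png"); cv2.imwrite("pics/s4.png",cv2.resize(I[60:290,215:415],None,fx=2.6,fy=2.6,interpolation=cv2.INTER_CUBIC))
E
```

```text
6.3 pos [0.5447 0.1198 0.2303] rack [ 10.6 -26.8 230.3] rpy [-118.      0.     98.19] F [-0.2  0.5 -0.7] gap -0.0001 q [ 0.24  0.08  2.13 -0.11  0.45 -1.39]
```

View pics/s4.png

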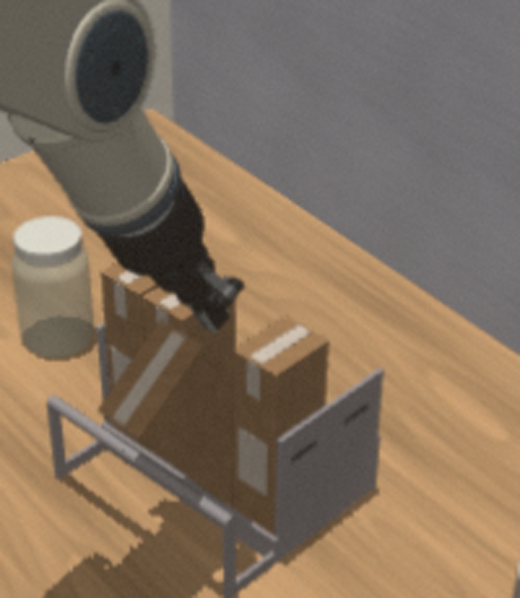

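```bash
python3 - <<'E'
from h import *
o=st()
D=[(.35365,1.63414,1.15520,.2245651,.582774,.247556),(.36,1.47,1.31,.6481,.1352,.318),(.45,1.59,1.10,.648,.1352,.2028),(.29,1.81,.87,.6043,.1284,.2184)]
q=o['joint_pos'];p=o['ee_pos']; D.append((q[1],q[2],q[4],*p))
A=[];b=[]
for a,c,e,x,y,z in D:
    A.append([1,0,np.sin(a),np.sin(a+c),np.sin(a+c+e)]);b.append(np.hypot(x,y))
    A.append([0,1,np.cos(a),np.cos(a+c),np.cos(a+c+e)]);b.append(z)
A=np.array(A);b=np.array(b)
s,res,rk,sv=np.linalg.lstsq(A,b,rcond=None); print(s,sv,(A@s-b).round(4))
E
```

```text
6.35 pos [0.545  0.1199 0.2304] rack [ 10.8 -26.8 230.4] rpy [-118.01    0.     98.19] F [-0.4 -0.1 -0.2] gap 0.0002 q [ 0.24  0.08  2.13 -0.11  0.45 -1.39]
[-0.01114934  0.19987705  0.58522138  0.47487259  0.30752766] [3.94206032 3.04751379 0.37080252 0.17191459 0.07596696] [ 0.0007  0.0015 -0.0075  0.0003  0.0055  0.0018  0.0008 -0.0005  0.0005
 -0.0031]
```

```bash
python3 - <<'E'
from h import *
r0,h,L1,L2,d=[-0.011,.2,.585,.475,.3075]
def ik(r,z,tilt):
    s=np.pi-np.radians(tilt); wr=r-r0-d*np.sin(s); wz=z-h-d*np.cos(s)
    D=np.hypot(wr,wz); c=(D*D-L1*L1-L2*L2)/(2*L1*L2)
    if abs(c)>1: return None
    q3=np.arccos(c); q2=np.arctan2(wr,wz)-np.arctan2(L2*np.sin(q3),L1+L2*np.cos(q3)); return np.array([q2,q3,s-q2-q3]).round(2),round(wr,3),round(wz,3)
print(ik(.558,.2304,28))
t=np.radians(39.65)
for a,b in((150,46),(150,40)):
  g=np.array([8.3,20])+a*np.array([-np.sin(t),np.cos(t)])+b*np.array([np.cos(t),np.sin(t)]); 
  print(g)
  for tau in (40,35,30,25,20,15):
    # TCP 2mm ahead of grasp point
    k=np.radians(tau); x=g[0]+2*np.sin(k); z=g[1]-2*np.cos(k)
    w=r2w([x/1e3,-.027,z/1e3]); print(tau,w.round(4),ik(np.hypot(*w[:2]),w[2],tau), 'back off 100mm',ik(np.hypot(*w[:2])-.1*np.sin(k),w[2]+.1*np.cos(k),tau),'lift',ik(np.hypot(*w[:2])-.08,w[2]+.13,tau))
for tilt in (0,-10,-15,-20): print(tilt,ik(np.hypot(.438,.357),.2,tilt),ik(.40,.33,tilt))
E
```

```text
(array([0.07, 2.13, 0.45]), np.float64(0.425), np.float64(0.302))
[-51.99641415 164.84592656]
40 [0.484  0.111  0.1633] (array([ 0.05,  2.46, -0.07]), np.float64(0.31), np.float64(0.199)) back off 100mm (array([-0.22,  2.46,  0.2 ]), np.float64(0.246), np.float64(0.275)) lift (array([-0.33,  2.39,  0.38]), np.float64(0.23), np.float64(0.329))
35 [0.4839 0.1109 0.1632] (array([0.05, 2.41, 0.07]), np.float64(0.331), np.float64(0.215)) back off 100mm (array([-0.19,  2.39,  0.34]), np.float64(0.274), np.float64(0.297)) lift (array([-0.3 ,  2.34,  0.49]), np.float64(0.251), np.float64(0.345))
30 [0.4838 0.1109 0.1631] (array([0.06, 2.35, 0.21]), np.float64(0.354), np.float64(0.229)) back off 100mm (array([-0.16,  2.31,  0.46]), np.float64(0.304), np.float64(0.316)) lift (array([-0.27,  2.28,  0.6 ]), np.float64(0.274), np.float64(0.359))
25 [0.4836 0.1109 0.163 ] (array([0.08, 2.29, 0.33]), np.float64(0.377), np.float64(0.242)) back off 100mm (array([-0.12,  2.24,  0.58]), np.float64(0.335), np.float64(0.332)) lift (array([-0.23,  2.23,  0.71]), np.float64(0.297), np.float64(0.372))
20 [0
[... 1867 characters left out ...]
ck off 100mm (array([-0.03,  2.11,  0.8 ]), np.float64(0.397), np.float64(0.353)) lift (array([-0.16,  2.14,  0.89]), np.float64(0.343), np.float64(0.386))
0 (array([0.3 , 1.83, 1.01]), np.float64(0.576), np.float64(0.308)) (array([-0.07,  1.95,  1.26]), np.float64(0.411), np.float64(0.438))
-10 (array([0.38, 1.72, 1.22]), np.float64(0.629), np.float64(0.303)) (array([0.02, 1.87, 1.42]), np.float64(0.464), np.float64(0.433))
-15 (array([0.43, 1.66, 1.31]), np.float64(0.656), np.float64(0.297)) (array([0.07, 1.83, 1.5 ]), np.float64(0.491), np.float64(0.427))
-20 (array([0.47, 1.61, 1.41]), np.float64(0.681), np.float64(0.289)) (array([0.12, 1.8 , 1.57]), np.float64(0.516), np.float64(0.419))
```

Emit:
jog_arm(deltas=[[0, 0, 0.01, 0, 0, 0], [0, 0, 0.03, 0, 0, 0], [0, 0, 0.055, 0, 0, 0], [0, 0, 0.075, 0, 0, 0], [0, 0, 0.085, 0, 0, 0], [0, 0, 0.085, 0, 0, 0]], claw=1)

```text
time: 6.95
ee_pos: [0.5456, 0.12, 0.3172]
orientation: [-2.063, -0.0, 1.714]
wrist_force: [0.0, 0.0, -0.1]
finger_gap: 0.0001
```

```bash
python3 - <<'E'
from h import *
o=st(); snap(["side","wrist"],"5")
I=cv2.imread("pics/side_5.png"); cv2.imwrite("pics/s5.png",cv2.resize(I[140:290,215:375],None,fx=4,fy=4,interpolation=cv2.INTER_CUBIC))
E
```

```text
6.95 pos [0.5456 0.12   0.3172] rack [ 11.6 -26.8 317.2] rpy [-1.1818e+02 -1.0000e-02  9.8180e+01] F [ 0.   0.  -0.1] gap 0.0001 q [ 0.24 -0.04  2.03 -0.08  0.66 -1.42]
```

View pics/s5.png

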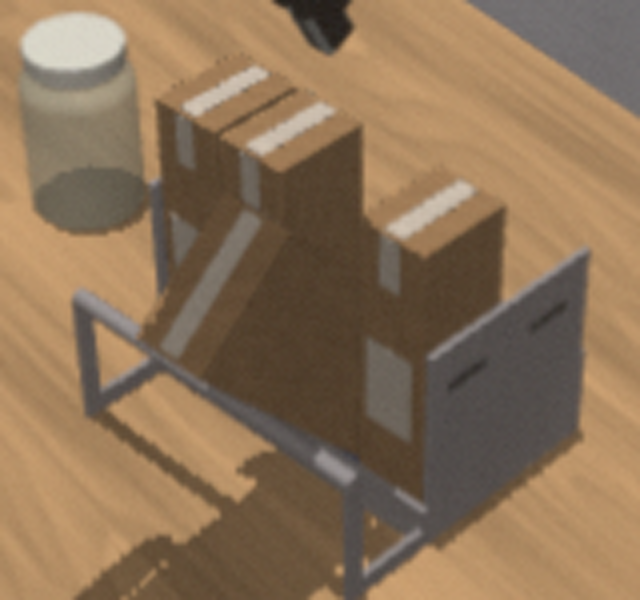

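View pics/wrist_5.png

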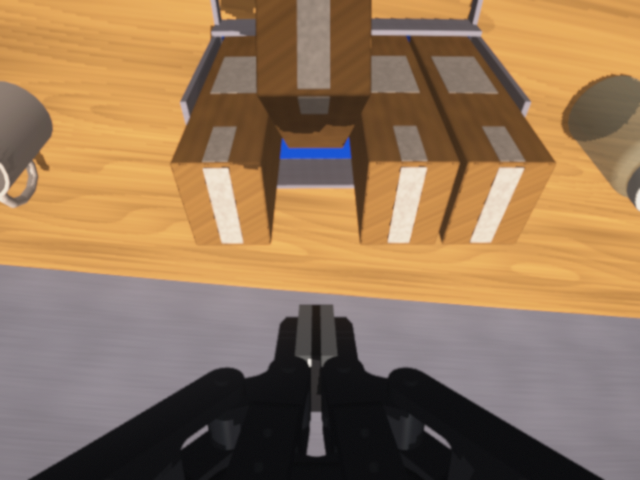

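```bash
python3 - <<'E'
from h import *
import numpy as np
from bench import sensors
o=sensors.get_obs(); V=wview(o)
def P(a,b,y,th=39.65,x0=8.3):
    t=np.radians(th); x=x0-a*np.sin(t)+b*np.cos(t); z=20+a*np.cos(t)+b*np.sin(t); return r2w(np.array([x,y,z])/1e3)
S=lambda u,v:(u/4+214.6,v/4+139.6)
for th,x0 in((39.65,8.3),(38,8),(41,8.5)):
  print(th,[ (( proj("side",P(a,b,y,th,x0))[0]-[214.6,139.6])*4).round(0).tolist() for a,b,y in((190,92,-52),(190,92,-2),(190,0,-52),(190,0,-2))],proj("wrist",[P(190,92,-52,th,x0),P(190,92,-2,th,x0)],V).round(1).tolist())
E
```

```text
39.65 [[291.0, 228.0], [226.0, 187.0], [197.0, 376.0], [133.0, 333.0]] [[258.4, 94.6], [376.0, 94.5]]
38 [[299.0, 221.0], [233.0, 181.0], [202.0, 368.0], [138.0, 325.0]] [[259.4, 108.3], [375.0, 108.2]]
41 [[285.0, 233.0], [219.0, 193.0], [192.0, 383.0], [129.0, 340.0]] [[257.6, 82.8], [376.8, 82.8]]
```

```bash
python3 - <<'E'
from h import *
from bench import sensors
o=sensors.get_obs()
t=np.radians(39.65);k=np.radians(24)
a,b=160,42
g=np.array([8.3-a*np.sin(t)+b*np.cos(t),-27.6,20+a*np.cos(t)+b*np.sin(t)]); f=np.array([np.sin(k),0,-np.cos(k)])
T=g+2*f; pre=T-90*f
c0=r2w((.0107,-.0268,.3149+.0005))
print(T,pre,o['ee_pos']); wT,wP=r2w(T/1e3),r2w(pre/1e3); print('now->pre',wP-o['ee_pos'],'pre->T',wT-wP, 'turn', (4.18*np.array([-.1423,.9898,0])).round(2))
E
```

```text
[-60.6437291  -27.6        168.16601798] [-97.25002698 -27.6        250.38510916] [0.54441812 0.11971277 0.31462744]
now->pre [-0.10635038 -0.015972   -0.06424233] pre->T [ 0.0362337   0.00520963 -0.08221909] turn [-0.59  4.14  0.  ]
```

Emit:
jog_arm(deltas=[[-0.012, -0.0018, 0, -0.06, 0.4, 0], [-0.03, -0.0045, 0, -0.14, 1, 0], [-0.055, -0.008, 0, -0.28, 2, 0], [-0.08, -0.012, -0.005, -0.43, 3, 0], [-0.1, -0.015, -0.02, -0.57, 3.96, 0], [-0.1064, -0.016, -0.04, -0.57, 3.96, 0], [-0.1064, -0.016, -0.057, -0.57, 3.96, 0], [-0.1064, -0.016, -0.0642, -0.57, 3.96, 0], [-0.1064, -0.016, -0.0642, -0.57, 3.96, 0], [-0.1064, -0.016, -0.0642, -0.57, 3.96, 0]], claw=0)

```text
time: 8.05
ee_pos: [0.4383, 0.1038, 0.2514]
orientation: [-1.99, 0.0, 1.714]
wrist_force: [0.3, 0.2, -0.2]
finger_gap: 0.0852
```

```bash
python3 - <<'E'
from h import *
o=st(); snap(["wrist"],"6"); V=wview(o)
def P(a,b,y,th=39.65,x0=8.3):
    t=np.radians(th); x=x0-a*np.sin(t)+b*np.cos(t); z=20+a*np.cos(t)+b*np.sin(t); return r2w(np.array([x,y,z])/1e3)
print(proj("wrist",[P(190,92,-52),P(190,92,-2),P(190,0,-52),P(190,0,-2)],V).round(1).tolist())
E
```

```text
8.05 pos [0.4383 0.1038 0.2514] rack [-97.  -27.5 251.4] rpy [-1.140e+02  1.000e-02  9.819e+01] F [ 0.3  0.2 -0.2] gap 0.0852 q [ 0.27 -0.13  2.25 -0.09  0.61 -1.39]
[[269.3, 361.0], [367.4, 360.9], [267.6, 178.8], [368.9, 178.8]]
```

View pics/wrist_6.png

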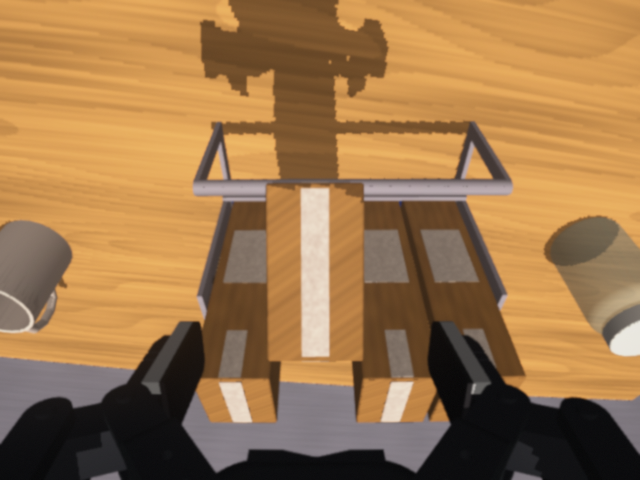

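The tipped carton's top spans x 266–364, so its centre is 315. The jaw centre is about 316, so it is centred. Next I advance along the tool and grip.

Emit:
jog_arm(deltas=[[0.004, 0.0006, -0.009, 0, 0, 0], [0.01, 0.0014, -0.023, 0, 0, 0], [0.017, 0.0024, -0.038, 0, 0, 0], [0.024, 0.0034, -0.054, 0, 0, 0], [0.029, 0.0042, -0.066, 0, 0, 0], [0.033, 0.0048, -0.075, 0, 0, 0], [0.0355, 0.0051, -0.0805, 0, 0, 0], [0.0362, 0.0052, -0.0822, 0, 0, 0], [0.0362, 0.0052, -0.0822, 0, 0, 0], [0.0362, 0.0052, -0.0822, 0, 0, 0]])

```text
time: 9.1
ee_pos: [0.4747, 0.109, 0.1692]
orientation: [-1.99, 0.0, 1.714]
wrist_force: [0.4, 0.6, -0.1]
finger_gap: 0.0858
```

```bash
python3 - <<'E'
from h import *
o=st(); snap(["wrist","side"],"7")
I=cv2.imread("pics/side_7.png"); W=cv2.imread("pics/wrist_7.png")
A=cv2.resize(I[90:290,195:395],(400,400),interpolation=cv2.INTER_CUBIC); B=cv2.resize(W,(400,300)); B=cv2.copyMakeBorder(B,0,100,0,0,0); cv2.imwrite("pics/c7.png",np.hstack([A,B]))
E
```

```text
9.1 pos [0.4747 0.109  0.1692] rack [-60.3 -27.6 169.2] rpy [-114.03    0.     98.18] F [ 0.4  0.6 -0.1] gap 0.0858 q [ 0.25  0.09  2.28 -0.13  0.36 -1.35]
```

View pics/c7.png

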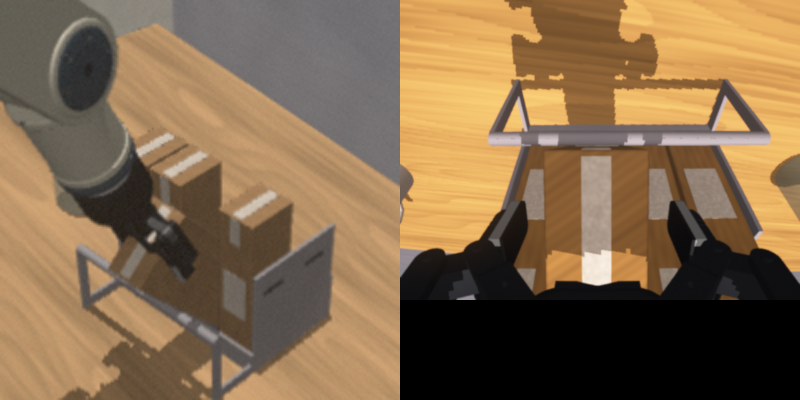

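The fingers straddle the carton's upper sides, and no contact force shows. Closing.

Emit:
jog_arm(deltas=[[0, 0, 0, 0, 0, 0], [0, 0, 0, 0, 0, 0], [0, 0, 0, 0, 0, 0], [0, 0, 0, 0, 0, 0], [0, 0, 0, 0, 0, 0], [0, 0, 0, 0, 0, 0], [0, 0, 0, 0, 0, 0], [0, 0, 0, 0, 0, 0]], claw=1)

```text
time: 10.0
ee_pos: [0.4746, 0.1091, 0.169]
orientation: [-1.99, 0.0, 1.714]
wrist_force: [-3.4, 0.1, 4.6]
finger_gap: 0.0496
```

```bash
python3 - <<'E'
from h import *
o=st()
E
```

```text
10.0 pos [0.4746 0.1091 0.169 ] rack [-60.3 -27.5 169. ] rpy [-114.02    0.     98.18] F [-3.4  0.1  4.6] gap 0.0496 q [ 0.25  0.09  2.28 -0.13  0.36 -1.35]
```

Emit:
jog_arm(deltas=[[-0.0005, -0.0001, 0.002, 0, 0, 0], [-0.002, -0.0003, 0.007, 0, 0, 0], [-0.004, -0.0006, 0.014, 0, 0, 0], [-0.007, -0.001, 0.023, 0, 0, 0], [-0.01, -0.0014, 0.033, 0, 0, 0], [-0.013, -0.0019, 0.042, 0, 0, 0], [-0.0148, -0.0021, 0.048, 0, 0, 0], [-0.0148, -0.0021, 0.05, 0, 0, 0], [-0.0148, -0.0021, 0.05, 0, 0, 0]])

```text
time: 10.9
ee_pos: [0.4599, 0.107, 0.2193]
orientation: [-1.991, 0.0, 1.714]
wrist_force: [-0.5, 0.5, -3.3]
finger_gap: 0.0493
```

```bash
python3 - <<'E'
from h import *
o=st(); snap(["wrist","side"],"8")
I=cv2.imread("pics/side_8.png"); W=cv2.imread("pics/wrist_8.png")
A=cv2.resize(I[90:290,195:395],(400,400),interpolation=cv2.INTER_CUBIC); B=cv2.resize(W,(400,300)); B=cv2.copyMakeBorder(B,0,100,0,0,0); cv2.imwrite("pics/c8.png",np.hstack([A,B]))
E
```

```text
10.9 pos [0.4599 0.107  0.2193] rack [-75.2 -27.5 219.3] rpy [-114.05    0.     98.19] F [-0.5  0.5 -3.3] gap 0.0493 q [ 0.26 -0.03  2.25 -0.1   0.51 -1.38]
```

View pics/c8.png

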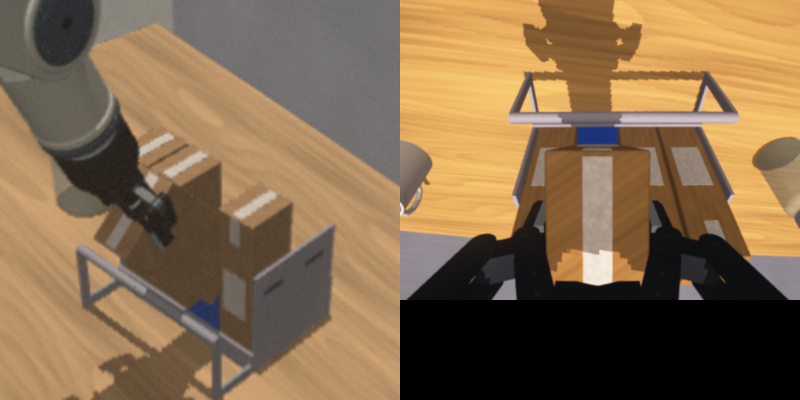

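Emit:
jog_arm(deltas=[[-0.003, -0.0004, 0.005, 0, 0, 0], [-0.009, -0.0013, 0.015, 0, 0, 0], [-0.018, -0.0026, 0.03, 0, 0, 0], [-0.027, -0.0039, 0.045, 0, 0, 0], [-0.036, -0.0052, 0.06, 0, 0, 0], [-0.045, -0.0064, 0.075, 0, 0, 0], [-0.053, -0.0076, 0.088, 0, 0, 0], [-0.058, -0.0083, 0.097, 0, 0, 0], [-0.0594, -0.0085, 0.1, 0, 0, 0], [-0.0594, -0.0085, 0.1, 0, 0, 0]])

```text
time: 12.0
ee_pos: [0.4003, 0.0984, 0.3192]
orientation: [-1.991, -0.0, 1.714]
wrist_force: [0.4, -0.4, -4.3]
finger_gap: 0.0494
```

```bash
python3 - <<'E'
from h import *
o=st(); snap(["side"],"9")
I=cv2.imread("pics/side_9.png"); cv2.imwrite("pics/c9.png",I)
E
```

```text
12.0 pos [0.4003 0.0984 0.3192] rack [-135.4  -27.5  319.2] rpy [-114.05   -0.     98.19] F [ 0.4 -0.4 -4.3] gap 0.0494 q [ 0.28 -0.3   2.21 -0.08  0.81 -1.39]
```

View pics/c9.png

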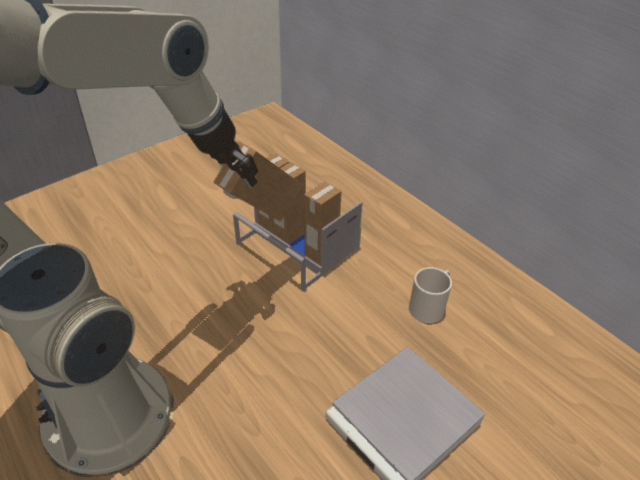

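```bash
python3 - <<'E'
from h import *
I=cv2.imread("pics/side_9.png"); cv2.imwrite("pics/sc9.png",cv2.resize(I[340:480,320:490],None,fx=4,fy=4,interpolation=cv2.INTER_CUBIC))
c=r2w((0,0,0))
print(proj("side",[[.5358,-.2567,.044],[.5407,-.4561,.044],[.337,-.2587,.044],[.3416,-.4578,.044]]))
E
```

```text
[[407.46893282 344.99616461]
 [486.07390655 412.18996793]
 [331.52423419 400.22703554]
 [410.08829249 480.36263463]]
```

View pics/sc9.png

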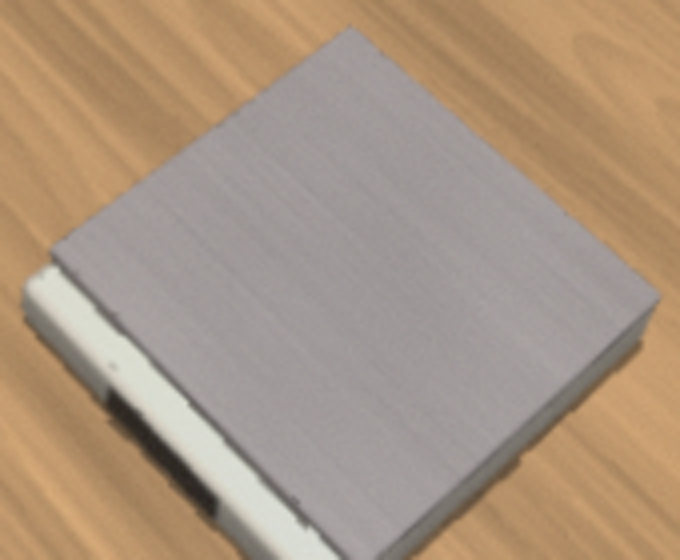

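```bash
python3 - <<'E'
from h import *
U=lambda u,v,x,y:("top",u/2.8+400-.3,v/2.8+150-.3,x,y,44); S=lambda u,v,x,y:("side",u/4+319.6,v/4+339.6,x,y,44)
obs=[U(145,283,100,100),U(386,283,100,-100),U(147,527,-100,100),U(391,527,-100,-100),S(350,27,100,100),S(661,296,100,-100),S(52,250,-100,100)]
r,f=planar(obs,[.438,-.357,0]); print(r.x,f(r.x).reshape(-1,2).round(1).tolist())
sx,sy,sa=r.x
from bench import sensors
o=sensors.get_obs(); yr=np.array([-.1423,.9898,0])
t=np.radians(39.65)
# carton pose at grasp: origin rack (8.3,-27.6,20); TCP measured then rack(-60.3,-27.5,169.0)
T=np.array([-60.3,-27.5,169.0]); O=np.array([8.3,-27.8,20.]); foot=O+46*np.array([np.cos(t),0,np.sin(t)])
Rr=R.from_euler('z',RYAW)
d=Rr.apply((T-foot)/1e3)         # foot->TCP world, at grasp
turnA=R.from_rotvec(np.radians(39.65)*yr); Z=R.from_euler('z',sa-RYAW); tot=Z*turnA
d2=tot.apply(d); print('foot->tcp final',d2.round(4), 'total rotvec deg',np.degrees(tot.as_rotvec()).round(2))
tgt=np.array([sx,sy,.044])+d2; print('tcp at touch',tgt.round(4),'delta',(tgt-o['ee_pos']).round(4))
for fr in (.25,.5,.75): print(fr,(fr*np.degrees(tot.as_rotvec())).round(2))
E
```

```text
[ 0.4376859  -0.35839834  0.01842201] [[-0.0, -0.0], [0.2, 0.5], [0.7, 0.5], [1.1, 0.9], [0.3, -1.4], [1.0, -0.9], [-1.0, -0.9]]
foot->tcp final [-0.0038  0.0002  0.1585] total rotvec deg [-3.19 39.55 -6.84]
tcp at touch [ 0.4339 -0.3582  0.2025] delta [ 0.0336 -0.4566 -0.1162]
0.25 [-0.8   9.89 -1.71]
0.5 [-1.6  19.77 -3.42]
0.75 [-2.4  29.66 -5.13]
```

Emit:
jog_arm(deltas=[[-0.003, -0.001, 0, -0.13, 1.6, -0.27], [-0.007, -0.002, 0.002, -0.32, 3.95, -0.68], [-0.01, -0.006, 0.004, -0.51, 6.33, -1.09], [-0.01, -0.015, 0.006, -0.73, 9.1, -1.57], [-0.01, -0.03, 0.006, -0.96, 11.87, -2.05], [-0.009, -0.05, 0.006, -1.18, 14.6, -2.53], [-0.007, -0.075, 0.006, -1.4, 17.4, -3], [-0.004, -0.102, 0.006, -1.63, 20.2, -3.49], [0, -0.13, 0.004, -1.85, 22.9, -3.97], [0.004, -0.158, 0.002, -2.07, 25.7, -4.45], [0.008, -0.186, 0, -2.3, 28.5, -4.92], [0.012, -0.214, 0, -2.49, 30.8, -5.33], [0.016, -0.242, 0, -2.65, 32.8, -5.68], [0.02, -0.27, 0, -2.81, 34.8, -6.02], [0.023, -0.298, 0, -2.93, 36.4, -6.29], [0.026, -0.326, -0.002, -3.03, 37.6, -6.5], [0.029, -0.354, -0.005, -3.11, 38.6, -6.67], [0.031, -0.382, -0.01, -3.16, 39.2, -6.77], [0.0325, -0.408, -0.015, -3.19, 39.55, -6.84], [0.0336, -0.43, -0.02, -3.19, 39.55, -6.84]])

```text
time: 14.05
ee_pos: [0.4344, -0.3333, 0.2971]
orientation: [-1.297, -0.0, 1.589]
wrist_force: [0.5, -0.2, -3.3]
finger_gap: 0.0497
```

Emit:
jog_arm(deltas=[[0, -0.013, 0, 0, 0, 0], [0, -0.021, 0, 0, 0, 0], [0, -0.025, 0, 0, 0, 0], [0, -0.0266, 0, 0, 0, 0], [0, -0.0266, 0, 0, 0, 0], [0, -0.0266, 0, 0, 0, 0], [0, -0.0266, 0, 0, 0, 0]])

```text
time: 14.75
ee_pos: [0.4341, -0.3577, 0.299]
orientation: [-1.298, 0.0, 1.59]
wrist_force: [0.4, -0.3, -3.3]
finger_gap: 0.0492
```

```bash
python3 - <<'E'
from h import *
o=st(); snap(["side","top","wrist"],"10")
E
```

```text
14.75 pos [ 0.4341 -0.3577  0.299 ] rack [-166.9 -483.8  299. ] rpy [-74.36   0.    91.09] F [ 0.4 -0.3 -3.3] gap 0.0492 q [-0.6   0.33  1.58 -0.16  1.46 -2.16]
```

View pics/side_10.png

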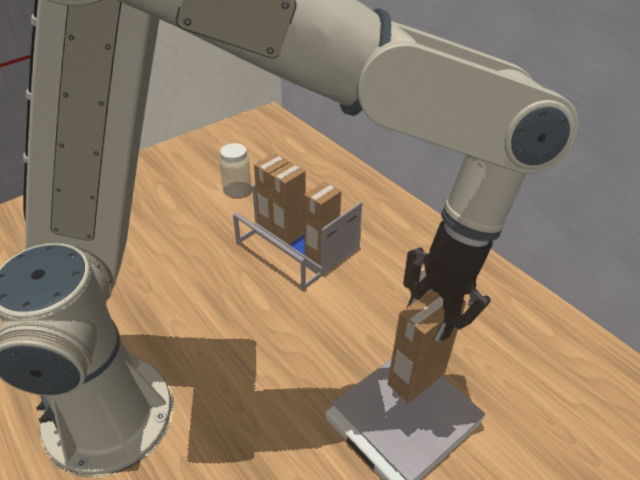

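View pics/top_10.png

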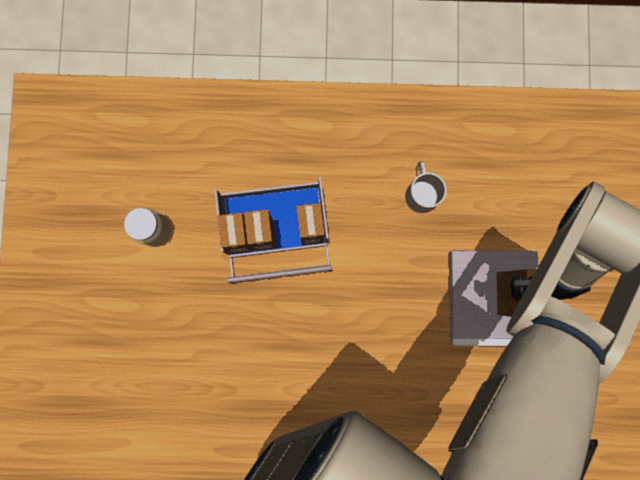

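View pics/wrist_10.png

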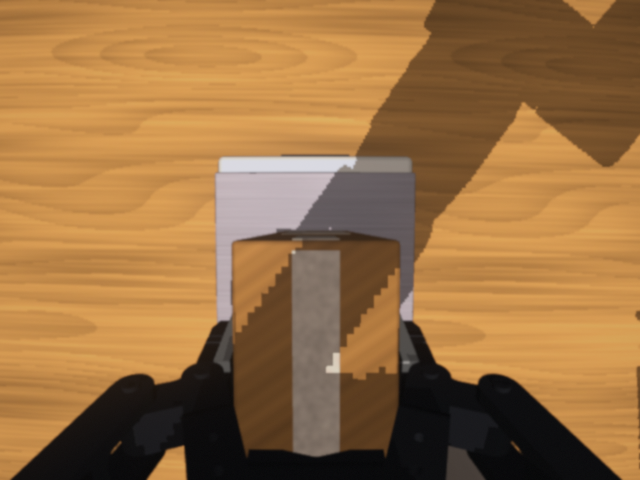

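```bash
python3 - <<'E'
from h import *
I=cv2.imread("pics/side_10.png"); cv2.imwrite("pics/s10.png",cv2.resize(I[270:420,370:490],None,fx=4,fy=4,interpolation=cv2.INTER_CUBIC))
a=.0184
C=lambda x,y,z:np.array([.4341+.0038,-.3577,.299-.1585])+R.from_euler('z',a).apply([(x-46)/1e3,y/1e3,z/1e3])
for p in((0,25,0),(0,-25,0),(92,-25,0),(0,25,190),(0,-25,190),(92,-25,190)): print(p,((proj("side",C(*p))[0]-[369.6,269.6])*4).round(0))
E
```

```text
(0, 25, 0) [ 68. 453.]
(0, -25, 0) [154. 533.]
(92, -25, 0) [302. 411.]
(0, 25, 190) [122. 160.]
(0, -25, 190) [225. 246.]
(92, -25, 190) [393. 119.]
```

View pics/s10.png

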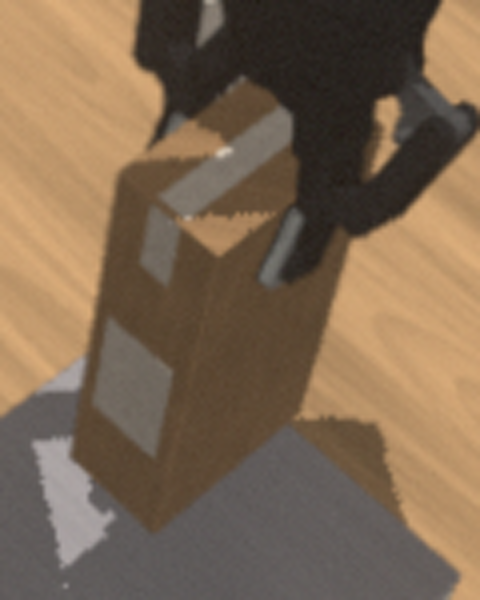

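```bash
python3 - <<'E'
from h import *
from bench import sensors
o=sensors.get_obs(); V=wview(o); a=.0184
for th in (-3,-2,-1,0,1):
  # tilt about carton y at grasp height
  C=lambda x,y,z:np.array([.4341+.0038,-.3577,.299])+ (R.from_euler('z',a)*R.from_euler('y',th,degrees=True)).apply([(x-46)/1e3,y/1e3,(z-158.5)/1e3])
  print(th,proj("wrist",[C(0,25,190),C(0,-25,190),C(0,25,0),C(0,-25,0)],V).round(1).tolist(), ((proj("side",[C(0,25,0),C(0,-25,0),C(92,-25,0),C(0,25,190),C(0,-25,190)])-[369.6,269.6])*4).round(0).tolist())
W=cv2.imread("pics/wrist_10.png"); cv2.imwrite("pics/w10.png",cv2.resize(W[215:260,220:410],None,fx=4,fy=4,interpolation=cv2.INTER_CUBIC))
E
```

```text
-3 [[405.6, 230.0], [231.3, 230.0], [349.5, 235.5], [283.8, 235.5]] [[82.0, 445.0], [167.0, 525.0], [316.0, 398.0], [118.0, 167.0], [221.0, 252.0]]
-2 [[406.3, 231.9], [230.8, 231.9], [349.6, 231.8], [283.7, 231.9]] [[77.0, 448.0], [163.0, 528.0], [311.0, 402.0], [119.0, 165.0], [222.0, 250.0]]
-1 [[406.9, 233.8], [230.2, 233.9], [349.7, 228.2], [283.6, 228.2]] [[73.0, 450.0], [158.0, 531.0], [307.0, 407.0], [121.0, 162.0], [224.0, 248.0]]
0 [[407.5, 235.9], [229.6, 235.9], [349.8, 224.5], [283.5, 224.6]] [[68.0, 453.0], [154.0, 533.0], [302.0, 411.0], [122.0, 160.0], [225.0, 246.0]]
1 [[408.1, 238.0], [229.0, 238.1], [349.9, 220.9], [283.4, 220.9]] [[64.0, 456.0], [149.0, 536.0], [297.0, 416.0], [123.0, 158.0], [227.0, 243.0]]
```

View pics/w10.png

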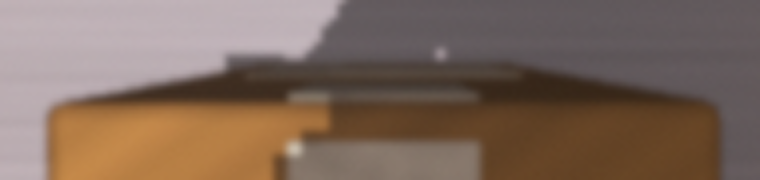

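The wrist view shows the spine face foreshortened 10 px against a predicted 11, so the carton is upright within about 0.5°. The neighbours, mug and jar haven't moved. Lowering now.

Emit:
jog_arm(deltas=[[0, 0, -0.006, 0, 0, 0], [0, 0, -0.018, 0, 0, 0], [0, 0, -0.034, 0, 0, 0], [0, 0, -0.05, 0, 0, 0], [0, 0, -0.065, 0, 0, 0], [0, 0, -0.077, 0, 0, 0], [0, 0, -0.085, 0, 0, 0], [0, 0, -0.088, 0, 0, 0], [0, 0, -0.09, 0, 0, 0], [0, 0, -0.09, 0, 0, 0], [0, 0, -0.09, 0, 0, 0]])

```text
time: 16.0
ee_pos: [0.4342, -0.3584, 0.2094]
orientation: [-1.298, 0.001, 1.589]
wrist_force: [0.0, 0.2, -4.5]
finger_gap: 0.0495
```

```bash
python3 - <<'E'
from h import *
o=st(); snap(["side"],"11")
I=cv2.imread("pics/side_11.png"); cv2.imwrite("pics/s11.png",cv2.resize(I[300:480,330:490],None,fx=3.3,fy=3.3,interpolation=cv2.INTER_CUBIC))
E
```

```text
16.0 pos [ 0.4342 -0.3584  0.2094] rack [-166.8 -484.5  209.4] rpy [-7.438e+01  3.000e-02  9.106e+01] F [ 0.   0.2 -4.5] gap 0.0495 q [-0.6   0.41  1.66 -0.16  1.29 -2.13]
```

View pics/s11.png

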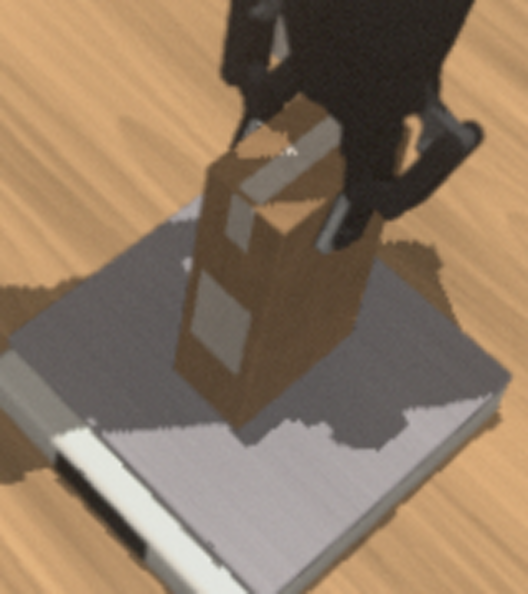

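Emit:
jog_arm(deltas=[[0, 0, -0.001, 0, 0, 0], [0, 0, -0.002, 0, 0, 0], [0, 0, -0.003, 0, 0, 0], [0, 0, -0.004, 0, 0, 0], [0, 0, -0.005, 0, 0, 0], [0, 0, -0.005, 0, 0, 0], [0, 0, -0.005, 0, 0, 0]])

```text
time: 16.75
ee_pos: [0.435, -0.3584, 0.2063]
orientation: [-1.3, 0.001, 1.589]
wrist_force: [1.5, 3.5, 15.6]
finger_gap: 0.0492
```

Emit:
jog_arm(deltas=[[0, 0, -0.0005, 0, 0, 0], [0, 0, -0.001, 0, 0, 0], [0, 0, -0.001, 0, 0, 0], [0, 0, -0.001, 0, 0, 0]])

```text
time: 17.15
ee_pos: [0.4353, -0.3584, 0.2062]
orientation: [-1.3, 0.001, 1.589]
wrist_force: [2.4, 4.9, 23.5]
finger_gap: 0.0494
```

Emit:
jog_arm(deltas=[[0, 0, 0.001, 0, 0, 0], [0, 0, 0.002, 0, 0, 0], [0, 0, 0.0026, 0, 0, 0], [0, 0, 0.0026, 0, 0, 0], [0, 0, 0.0026, 0, 0, 0]])

```text
time: 17.65
ee_pos: [0.4347, -0.3584, 0.2064]
orientation: [-1.299, 0.001, 1.589]
wrist_force: [2.5, 1.7, 8.5]
finger_gap: 0.0498
```

```bash
python3 - <<'E'
from h import *
from bench import sensors
o=st(); print(o['moment']); snap(["side"],"12")
I=cv2.imread("pics/side_12.png"); cv2.imwrite("pics/s12.png",cv2.resize(I[310:460,360:480],None,fx=4,fy=4,interpolation=cv2.INTER_CUBIC))
a=.0184
for cx in (.0038,):
 for th in(-2,-1,0,1):
  C=lambda x,y,z:np.array([.4376,-.3584,.044])+(R.from_euler('z',a)*R.from_euler('y',th,degrees=True)).apply([(x-46)/1e3,y/1e3,z/1e3])
  print(th,[((proj("side",C(*p))[0]-[359.6,309.6])*4).round(0).tolist() for p in((0,25,0),(0,-25,0),(92,-25,0),(0,25,190),(0,-25,190))])
E
```

```text
17.65 pos [ 0.4347 -0.3584  0.2064] rack [-166.3 -484.6  206.4] rpy [-7.444e+01  4.000e-02  9.106e+01] F [2.5 1.7 8.5] gap 0.0498 q [-0.6   0.42  1.67 -0.16  1.28 -2.13]
[ 0.53421948 -0.07038917 -0.07580454]
-2 [[86.0, 413.0], [165.0, 491.0], [306.0, 369.0], [121.0, 174.0], [214.0, 258.0]]
-1 [[86.0, 413.0], [165.0, 490.0], [305.0, 370.0], [127.0, 168.0], [221.0, 252.0]]
0 [[87.0, 412.0], [165.0, 489.0], [305.0, 371.0], [133.0, 162.0], [227.0, 246.0]]
1 [[87.0, 411.0], [166.0, 488.0], [305.0, 372.0], [140.0, 157.0], [233.0, 240.0]]
```

View pics/s12.png

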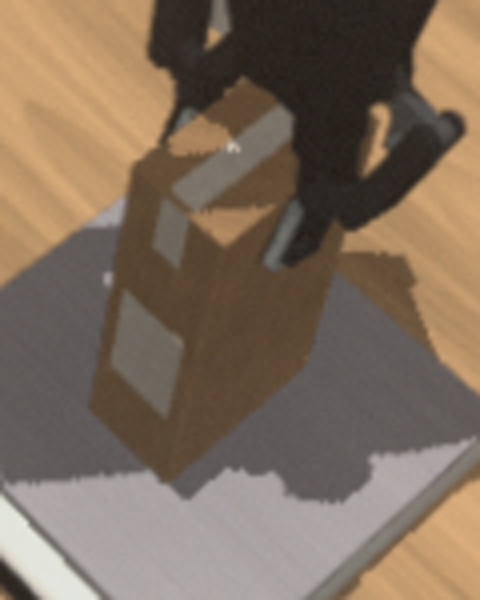

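Emit:
jog_arm(deltas=[[0, 0, 0.0005, 0, 0, 0], [0, 0, 0.001, 0, 0, 0], [0, 0, 0.001, 0, 0, 0], [0, 0, 0.001, 0, 0, 0]])

```text
time: 18.1
ee_pos: [0.4341, -0.3584, 0.2064]
orientation: [-1.298, 0.0, 1.589]
wrist_force: [1.9, -0.5, 2.5]
finger_gap: 0.0495
```

Emit:
jog_arm(deltas=[[0, 0, 0.0004, 0, 0, 0], [0, 0, 0.0004, 0, 0, 0], [0, 0, 0.0004, 0, 0, 0]])

```text
time: 18.4
ee_pos: [0.4336, -0.3581, 0.2064]
orientation: [-1.297, -0.0, 1.589]
wrist_force: [-0.5, -1.4, -1.7]
finger_gap: 0.0491
```

Emit:
jog_arm(deltas=[[0, 0, 0, 0, 0, 0], [0, 0, 0, 0, 0, 0], [0, 0, 0, 0, 0, 0], [0, 0, 0, 0, 0, 0], [0, 0, 0, 0, 0, 0], [0, 0, 0, 0, 0, 0]], claw=0)

```text
time: 19.0
ee_pos: [0.4339, -0.3582, 0.2068]
orientation: [-1.297, -0.0, 1.589]
wrist_force: [1.0, 0.1, -0.5]
finger_gap: 0.0851
```

```bash
python3 - <<'E'
from h import *
o=st(); snap(["side","wrist"],"13")
I=cv2.imread("pics/side_13.png"); W=cv2.imread("pics/wrist_13.png")
A=cv2.resize(I[310:460,360:480],(320,400),interpolation=cv2.INTER_CUBIC); B=cv2.resize(W,(470,352)); B=cv2.copyMakeBorder(B,0,48,0,0,0); cv2.imwrite("pics/c13.png",np.hstack([A,B]))
E
```

```text
19.0 pos [ 0.4339 -0.3582  0.2068] rack [-167.1 -484.2  206.8] rpy [-74.34  -0.    91.06] F [ 1.   0.1 -0.5] gap 0.0851 q [-0.6   0.42  1.67 -0.16  1.29 -2.13]
```

View pics/c13.png

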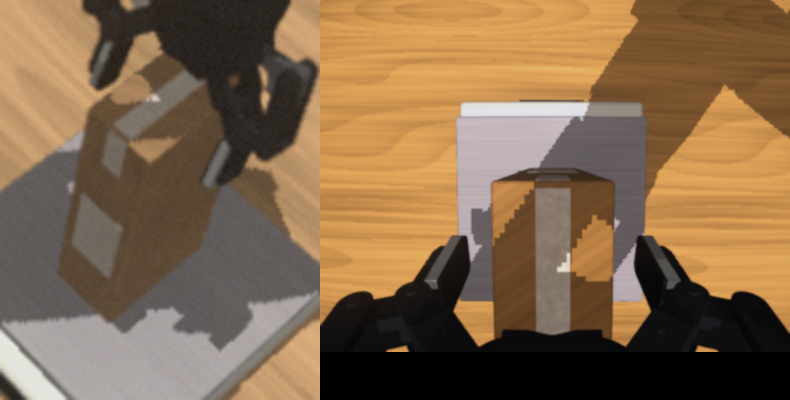

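Emit:
jog_arm(deltas=[[0.0014, 0, 0.005, 0, 0, 0], [0.004, 0, 0.0145, 0, 0, 0], [0.008, 0, 0.029, 0, 0, 0], [0.0135, 0, 0.048, 0, 0, 0], [0.019, 0, 0.068, 0, 0, 0], [0.024, 0, 0.086, 0, 0, 0], [0.028, 0, 0.1, 0, 0, 0], [0.03, 0, 0.12, 0, 0, 0], [0.03, 0.02, 0.15, 0, 0, 0], [0.03, 0.05, 0.17, 0, 0, 0], [0.03, 0.09, 0.18, 0, 0, 0], [0.03, 0.13, 0.18, 0, 0, 0], [0.03, 0.16, 0.18, 0, 0, 0], [0.03, 0.18, 0.18, 0, 0, 0], [0.03, 0.18, 0.18, 0, 0, 0], [0.03, 0.18, 0.18, 0, 0, 0]])

```text
time: 20.7
ee_pos: [0.4641, -0.1783, 0.3872]
orientation: [-1.298, 0.001, 1.59]
wrist_force: [-0.1, 0.1, 0.2]
finger_gap: 0.0855
```

```bash
python3 - <<'E'
from h import *
o=st(); snap(["side","top"],"14")
E
```

```text
20.7 pos [ 0.4641 -0.1783  0.3872] rack [-111.6 -310.4  387.2] rpy [-7.437e+01  3.000e-02  9.112e+01] F [-0.1  0.1  0.2] gap 0.0855 q [-0.31  0.19  1.58 -0.09  1.64 -1.9 ]
```

View pics/side_14.png

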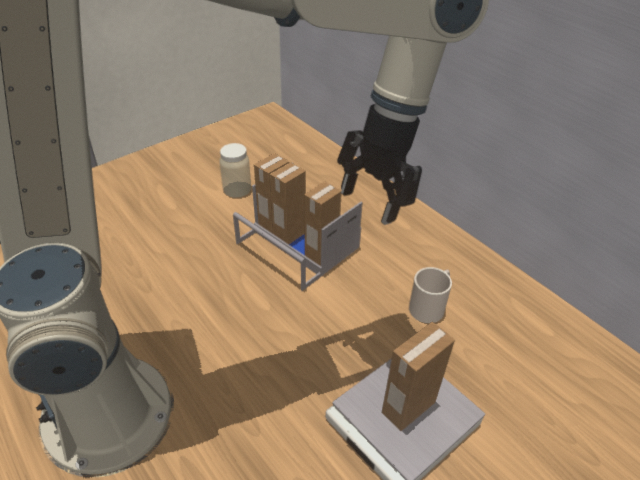

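View pics/top_14.png

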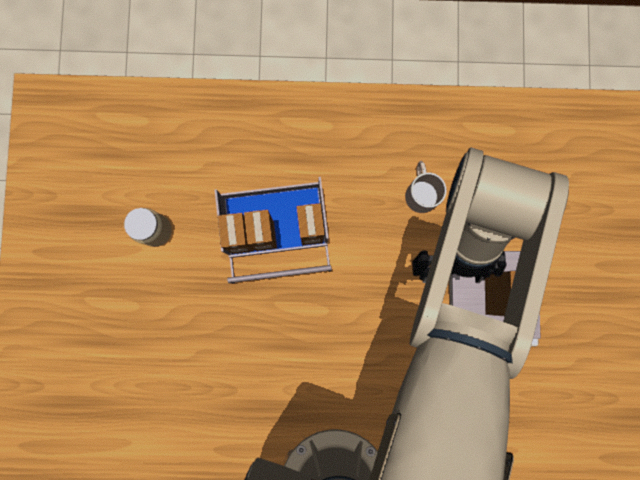

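```bash
python3 - <<'E'
from h import *
I=cv2.imread("pics/side_14.png"); cv2.imwrite("pics/s14.png",cv2.resize(I[310:460,360:480],None,fx=4,fy=4,interpolation=cv2.INTER_CUBIC))
E
```

```text
(no output)
```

View pics/s14.png

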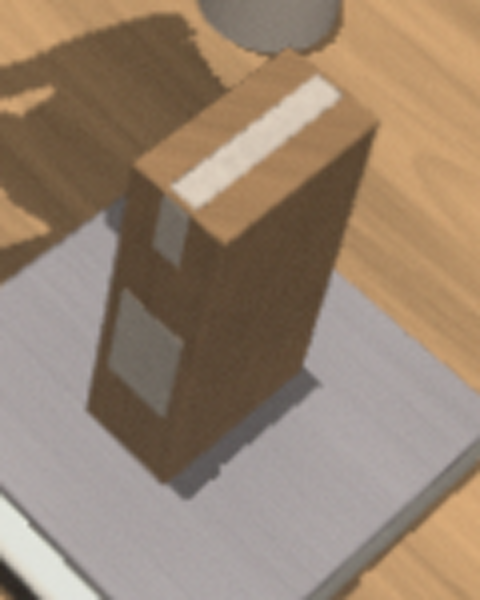

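The carton's corners in this view match a prediction of upright and centred on the platform to within about 1 px in the full image, roughly 1–2 mm. Handing in.

```bash
python3 -c "
from bench import workorder; print(workorder.finish_job())"
```

```text
the job is handed in; nothing more can be done
None
```

The deep carton, third from the left, now stands upright, same end up, on the middle of the scale, and the job is handed in at about 21 s. I pushed it over by its top back edge with closed fingers until it rested on the front bar. I then gripped its sides, lifted it out tilted, turned it upright, set it down and let go.

- **Placing:** in the last side picture the carton's corners match an upright, centred carton to within about 1 px, roughly 1–2 mm. The arm is well clear.
- **Everything else:** the other three cartons, the mug and the jar look unmoved in the last top and side views.
- **What disagreed:**
  - The carton touched the scale about 3–4 mm earlier than I calculated. The wrist force briefly reached about 23 N, so I backed off before opening.
  - While it was still held, the side view suggested up to 1° of tilt, where the wrist view gave about 0.2°. It settled flat once released.

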